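# Put the stray shaker back into its covered carousel

### The job

One shaker of the set stands out on the worktop: put it back, upright, in the empty cup of the round covered carousel. Turn the knob the shorter way round until the empty cup stands under the hatch; press the latch tab so that the sprung lid pops up, and swing the lid right back until it rests against its stop. Lower the shaker gently into the cup, then shut the lid so that it latches, and leave the other things on the worktop as they are.

Things in the scene. Friction and masses are not known exactly. Their poses are not given: they have to be found in the camera images.
- carousel: Round case, 194 mm across, on a 202 mm foot: low wall, twelve rods, clear top 116 mm above the worktop; fixed. Origin: centre of its underside; its -x points to hatch and latch, roughly at the robot (yaw within 0.5); z up. Its turntable carries five steel cups, centres 62 mm from the axis: four hold shakers that do not come out, one is empty. The knob on top turns it.
- selector (a joint): Turntable and knob, one piece, rad, endless both ways, growing counter-clockwise seen from above. The empty cup is under the hatch at 0 and at every whole turn (6.283 too). Starts anywhere from 0.7 to 5.58. Friction (0.06 N m) holds it where it is left. The shorter way is the one of less than half a turn.
- knob_grip (a point): On the carousel's axis, 136 mm above the worktop, at the height to grip the knob. The knob's raised bar is 56 mm long, 14 mm wide, its top 144 mm above the worktop, on a round skirt 54 mm across whose top is at 124 mm. The bar lies along this point's y axis (along the carousel's y at selector 0), the same either way round.
- empty_cup (a point): Centre of the empty cup's floor, 14.5 mm above the worktop, on the turntable. The cup is 55 mm wide inside, its rim 40 mm above the worktop.
- hatch (a point): Fixed point to which the empty cup's axis must come: 62 mm from the carousel's axis on its -x side, level with the case's top (116 mm). The hatch opening runs from 36 to 94 mm in front of the carousel's axis and is 96 mm wide across its y.
- hatch_lid (a joint): White hatch lid, rad: 0 flat shut (0.02 when latched), growing as it opens up and back towards the knob. Unlatched, two sprung pins lift it to about 0.88, no further; from there it swings freely (50 g). Past upright (1.57) it falls back on its stop at 2.15 and stays, leaning over the knob; pushed forward it falls to 0.88. To shut: press its front part down (5 to 10 N) till the latch snaps over it.
- lid_hinge (a point): Middle of the lid's hinge line, which runs along the carousel's y: 36 mm from the carousel's axis on its -x side, 121.5 mm above the worktop.
- lid_edge (a point): Middle of the lid's free front edge: 65 mm from the hinge, 119 mm above the worktop when shut. The lid is 4 mm thick, 120 mm wide.
- latch (a joint): Steel thumb latch at the front of the case, rad: 0 at rest (sprung), up to 0.28 as its tab is pressed down; the lid is free from about 0.15. Its hook, 20 mm wide, overhangs the lid's edge by 4 mm and stands 97 to 109 mm in front of the carousel's axis, top 137 mm above the worktop.
- latch_tab (a point): On top of the latch's flat press tab, 136 mm in front of the carousel's axis, 95 mm above the worktop at rest. The tab is 26 mm wide and reaches from 107 to 148 mm in front of the axis. Press straight down here by 6 to 8 mm (3 to 6 N); the hook tips outward by up to 11 mm meanwhile, so stay clear of it.
- mill: The stray shaker, like the four in the carousel: round clear body, grey cap, 90 mm high, about 100 g. Body up to 44 mm across; cap 34 mm across from 66 to 78 mm above the foot, domed above that. Origin: centre of its underside; z up. It stands on the open worktop at one of three spots; the other two hold the spice jars.
- jar_a: Bystander: spice jar, 46 mm across, 106 mm high, standing; origin at the centre of its underside.
- jar_b: Bystander: spice jar, 44 mm across, 105 mm high, standing; origin at the centre of its underside.
- order_bell: Bystander: counter bell, 84 mm across, 56 mm high, loose; origin at the centre of its underside.
- oil_bowl: Bystander: small steel bowl, 105 mm across, 36 mm high; origin at the centre of its underside.
- tape: Bystander: roll of tape lying flat, 96 mm across, 25 mm high, loose; origin at the centre of its underside.

How it is judged:
On the way:
1. the empty cup is under the hatch and the lid rests, still, against its stop (horizontal distance between empty_cup and hatch below 0.008 m and value of joint hatch_lid above 1.95 rad and velocity of joint hatch_lid between -0.2 and 0.2 rad/s), for 0.2 s.
At the end, for the whole second after the job is handed in: The empty cup has stayed within 8 mm of the hatch centre; the shaker stands in that cup (foot within 12 mm of its centre and 6 mm of its floor, upright to 0.15 rad, at rest), the lid is shut (below 0.06 rad) and the latch has sprung back over it (below 0.08 rad) (horizontal distance between empty_cup and hatch below 0.008 m and horizontal distance between mill and empty_cup below 0.012 m and z of mill in the frame of empty_cup between -0.006 and 0.006 m and angle between mill's own z axis and vertical below 0.15 rad and linear speed of mill below 0.02 m/s and value of joint hatch_lid below 0.06 rad and value of joint latch below 0.08 rad); the robot touches nothing.
It fails at once if the turntable is turned the longer way round (more than about 166 degrees from its start with the empty cup still away from the hatch) (distance of empty_cup from where it was at the start of the episode above 0.1231 m and horizontal distance between empty_cup and hatch above 0.025 m).
It fails at once if the shaker is dropped or knocked about: it moves faster than 0.5 m/s without being held (linear speed of mill above 0.5 m/s and contact force between the fingers and mill below 0.1 N).
It fails at once if a bystander is pushed more than 30 mm or tipped (distance of any of jar_a, jar_b, order_bell, tape from where it was at the start of the episode above 0.03 m or angle between any of jar_a, jar_b's own z axis and vertical above 0.4 rad).
It also fails if it takes over 72 s, if anything falls off the work surface, if the arm or the gripper's body presses on something with over 40 N, if the wrist force passes 120 N, or if a joint passes its speed limit or range.

### The arm

A 6-joint arm with a two-finger parallel gripper is mounted at the origin on a cart in front of the work surface, level with it; the furniture and walls round the work are solid. World frame = base frame: x ahead of the robot, y to its left, z up, the work surface at z = 0. Lengths are in m, angles in rad, forces in N, time in s.
With the tool pointing down it reaches from about 0.425 to 0.95 m from the base axis. Payload 3.5 kg.
Tool frame: the origin (TCP) lies at the very end of the fingers, on their centre line; the grasp point (between the pads) lies 19 mm behind it; z points along the fingers, y is the line along which they close (so a half turn about z gives the same grasp; the last joint's range is limited). The gripper opens to 85 mm and grips with 20 to 120 N. Pads are 22 mm wide; open, the fingers measure 114 mm over their backs; the gripper's body (76 mm by 85 mm) begins 54 mm behind the grasp point. The pads swing forward as they close: fully open they stand 13 mm farther back than shut.
Start: joints at [0.953, 0.286, 1.577, -0, 1.279, -0.15], TCP at [0.304, 0.602, 0.231] pointing down, gripper open.
Joint ranges: [-2.77, 2.77], [-0.9, 2.22], [0.21, 2.48], [-1.53, 4.67], [0.24, 2.81], [-2.84, 2.84]. Speed limits (rad/s): [2.79, 2.79, 3.14, 3.14, 3.14, 3.14].

### API

Orientations are given as a unit quaternion [x, y, z, w].
In Python, from plant import ctrl, eyes, order gives the robot as it stands (ctrl), with the cameras (eyes) and the job (order).
- The arm moves only by the tool nudge_tcp, called after "Call:" as name(argument=value, ...) on one line, values as JSON. Schema: {"type":"object","properties":{"offsets":{"type":"object","properties":{"dx":{"type":"array","items":{"type":"number"},"minItems":1,"maxItems":10},"dy":{"type":"array","items":{"type":"number"},"minItems":1,"maxItems":10},"dz":{"type":"array","items":{"type":"number"},"minItems":1,"maxItems":10},"ax":{"type":"array","items":{"type":"number"},"minItems":1,"maxItems":10},"ay":{"type":"array","items":{"type":"number"},"minItems":1,"maxItems":10},"az":{"type":"array","items":{"type":"number"},"minItems":1,"maxItems":10},"jaw":{"type":"array","items":{"type":"number"},"minItems":1,"maxItems":10}},"additionalProperties":false,"required":["dx","dy","dz","ax","ay","az","jaw"]},"grip_n":{"type":"number"},"only":{"type":"string"},"quiet":{"type":"boolean"},"lines":{"type":"string"}},"required":["offsets"],"additionalProperties":false}. offsets is an object with one list for each field, all of the same length, 1 to 10, a row being the entries at one place: dx, dy, dz (the shift in parts of the range, where 1.0 means 0.8 m), ax, ay, az (a rotation vector in a scale on which 1.0 is 120 degrees), jaw (the opening from 0.0 (shut) to 1.0 (fully open)); each row is the pose to reach, as a shift and turn from the pose commanded when the call began, along the tool's axes at that moment; what a row does not reach only later rows make up. A row lasts 1/8 s, in which the tool goes at most 0.0625 m and 0.188 rad, less where a joint would pass 70% of its speed; a pose out of reach is approached as far as the arm can. The fingers move at their own pace and stop on an object; grip_n is the grip in N (left out, the last holds). Time passes only in rows, so rows that do not move let the fingers close. The tool returns the time, the measured TCP pose, the force, the opening and the grip force at its end. only (a regular expression) keeps the lines of the reply that match it, lines (a string "A,B") keeps lines A to B, and quiet returns only ok. No shift or turn number may pass 1 either way. Input that does not fit is refused with a message, and nothing moves.
- ctrl.get_state(): the state, without advancing time (a new reading comes with each control period).
- eyes.read_camera(name): name is "side" or "top"; returns a dict with "pixels" (384x512x3 uint8, red, green, blue), "camera_matrix" (3x3 intrinsics, pixels), "dist_coeffs" ([k1, k2, p1, p2, k3] as OpenCV has them; the pictures are not rectified), "xyz" and "orientation" of the camera in the world. Camera axes: x right, y down, z forward; pixel columns grow to the right and rows downward; lengths in m; the calibration is good to about 2 mm. A picture is of the moment at which its call begins. There is no depth.
- order.sign_off(): hands the job in; it is judged then, once.
The state is a dict: "time": time; "qpos": joint angles; "dq": joint speeds; "joint_efforts": joint torques, N m; "eef_pos": TCP position; "tcp_rot": TCP orientation; "contact_force": force on the tool from outside, world axes, zero at the start; "wrist_torque": the same for the moment, N m; "opening": opening from 0.0 (shut) to 1.0 (fully open); "finger_force": force on a finger pad.
Only numpy, scipy, OpenCV 4.12 (cv2) and the standard library are available. Lean on these libraries where they do the work, as an engineer would, in place of code of your own. Each camera call takes 0.05 s, during which the arm holds its last target. There are 200 camera calls.

## Working session

There is one attempt and no reset: what is moved stays moved. The work goes in short steps, Python scripts to look and compute and a tool call to move; the robot and the scene stay as the last step left them, time stands still between calls to the robot, and variables do not carry over. Pictures are saved under pics/ and viewed, at most 10 in all, crops included, and the job is handed in when it is done.

```bash
ls; mkdir -p pics
```

Run:
```python
from plant import ctrl, eyes, order
import cv2,pickle,numpy as np
s=ctrl.get_state();print({k:np.round(v,3) for k,v in s.items()})
for n in("top","side"):
    c=eyes.read_camera(n);pickle.dump(c,open(f"pics/{n}0.pkl","wb"))
    cv2.imwrite(f"pics/{n}0.png",c["pixels"][:,:,::-1]);print(n,c["camera_matrix"],c["dist_coeffs"],c["xyz"],c["orientation"])
```

```text
pics
plant.py
{'time': np.float64(0.0), 'qpos': array([ 0.953,  0.287,  1.578, -0.   ,  1.279, -0.15 ]), 'dq': array([-0.001,  0.001, -0.002,  0.002, -0.   ,  0.   ]), 'joint_efforts': array([ 2.0000e-03, -4.0598e+01, -2.9263e+01, -0.0000e+00,  6.0000e-03,
       -0.0000e+00]), 'eef_pos': array([0.304, 0.602, 0.23 ]), 'tcp_rot': array([ 0.232,  0.973, -0.001, -0.   ]), 'contact_force': array([ 0.493, -0.768,  0.108]), 'wrist_torque': array([-0.035,  0.034,  0.003]), 'finger_force': np.float64(0.0), 'opening': np.float64(0.999)}
top [[391.19798738   0.         258.96452305]
 [  0.         391.19798738 184.42511459]
 [  0.           0.           1.        ]] [-0.02274995  0.          0.          0.          0.        ] [0.32518698 0.02529817 1.32427548] [ 0.71206464 -0.6964286   0.05967586 -0.06625658]
side [[405.79643822   0.         255.34839438]
 [  0.         405.79643822 189.06498733]
 [  0.           0.           1.        ]] [0.0164683 0.        0.        0.        0.       ] [ 0.07827135 -0.82976198  0.65267763] [ 0.83437077 -0.22169549  0.11987744 -0.49021008]
```

View pics/top0.png

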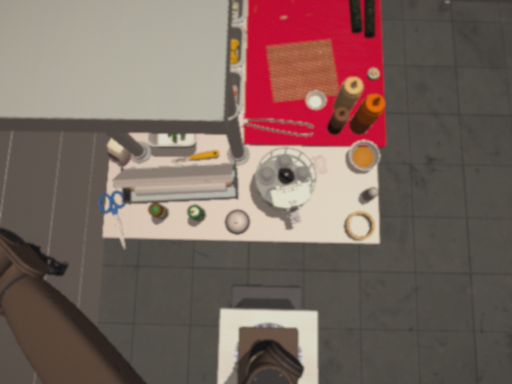

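View pics/side0.png

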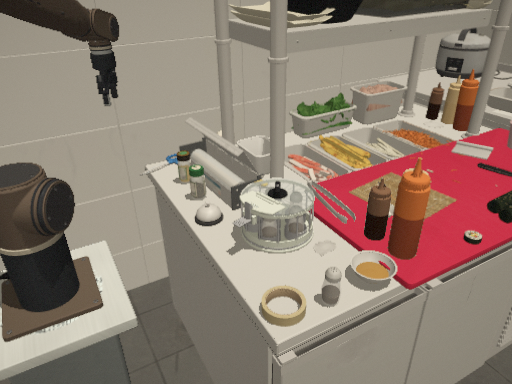

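The top view shows the carousel at (285,180), the latch toward (294,217), and the mill at (369,195). The jars are at (157,211) and (196,213), the bell at (237,221), the tape at (360,226) and the bowl at (363,155). In the side view the carousel is at (277,215) and the mill at (332,285).

Create h.py:
```python
import cv2,pickle,numpy as np
from scipy.spatial.transform import Rotation as R
def load(n): return pickle.load(open(f"pics/{n}.pkl","rb"))
def snap(n,tag):
    from plant import ctrl, eyes, order
    c=eyes.read_camera(n);pickle.dump(c,open(f"pics/{n}{tag}.pkl","wb"));return c
def ray(c,uv):
    p=cv2.undistortPoints(np.array([[uv]],float),c["camera_matrix"],c["dist_coeffs"])[0,0]
    d=R.from_quat(c["orientation"]).apply([p[0],p[1],1.]);return np.array(c["xyz"]),d/np.linalg.norm(d)
def onz(c,uv,z):
    o,d=ray(c,uv);return o+d*(z-o[2])/d[2]
def tri(c1,u1,c2,u2):
    o,d=ray(c1,u1);p,e=ray(c2,u2)
    t=np.linalg.lstsq(np.c_[d,-e],p-o,rcond=None)[0]
    a,b=o+d*t[0],p+e*t[1];return (a+b)/2,np.linalg.norm(a-b)
def proj(c,X):
    r=R.from_quat(c["orientation"]).inv();t=-r.apply(c["xyz"])
    return cv2.projectPoints(np.atleast_2d(X).astype(float),r.as_rotvec(),t,c["camera_matrix"],c["dist_coeffs"])[0][:,0]
def crop(c,x0,y0,w,h,s): return cv2.resize(c["pixels"][y0:y0+h,x0:x0+w,::-1],None,fx=s,fy=s,interpolation=cv2.INTER_CUBIC)
```

Run:
```python
from h import *
t,s=load("top0"),load("side0")
cv2.imwrite("pics/m1.png",np.hstack([crop(t,248,140,80,100,5),np.vstack([crop(s,225,170,100,80,4)[:,:400],np.zeros((180,400,3),np.uint8)])]))
cv2.imwrite("pics/m2.png",np.hstack([crop(t,345,170,50,75,8),crop(s,305,255,50,75,8)]))
```

```text
(no output)
```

View pics/m1.png

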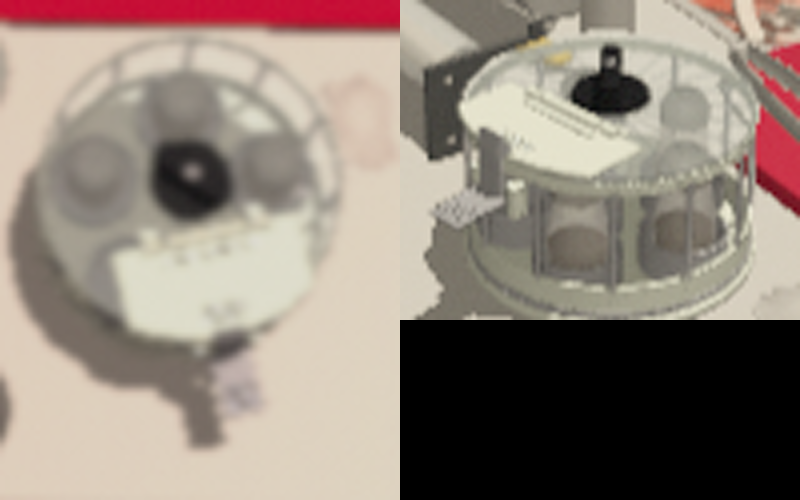

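View pics/m2.png

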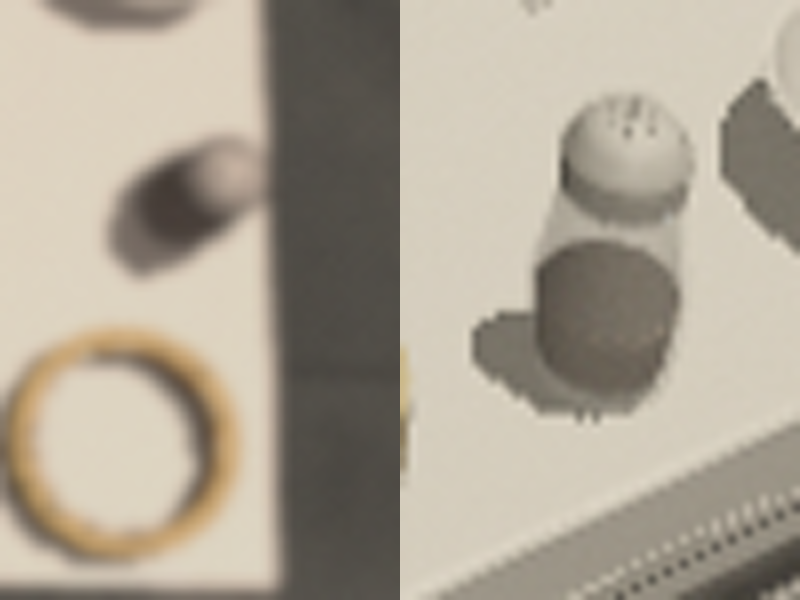

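m1: the knob is at top (286.4,175.6), the tab at top (296,217.6) and side (240.8,222.5), and three shaker caps show at top (267.5,174), (285,161) and (303.4,174.5). A fourth shaker shows in the side view at (271,229). m2: the mill cap is at top (373,191.5) and side (333.5,275).

Run:
```python
from h import *
t,s=load("top0"),load("side0")
def dark(c,x,y,w,h,th):
    m=(c["pixels"][y:y+h,x:x+w].max(2)<th).astype(np.uint8)
    n,l,st,ce=cv2.connectedComponentsWithStats(m);i=1+np.argmax(st[1:,4]);print(st[i],ce[i]+[x,y]);return l==i
kt=dark(t,272,162,30,30,70);ks=dark(s,262,178,30,24,60)
# knob skirt: dark pixels printed
for r in kt: print(''.join('#' if v else '.' for v in r))
for r in ks: print(''.join('#' if v else '.' for v in r))
tab,e=tri(t,(296,217.6),s,(240.8,222.5));print("tab",tab,e)
k=onz(t,(286.4,175.6),.124);print("knob@.124",k)
print("knob side", onz(s,(277.5,193),.124), "tri",tri(t,(286.4,175.6),s,(277.5,193)))
for u in((267.5,174),(285,161),(303.4,174.5)):
    p=onz(t,u,.104);d=p-k;print(p,np.hypot(*d[:2]),np.degrees(np.arctan2(d[1],d[0])))
print("tab dir",np.degrees(np.arctan2(*(tab-k)[[1,0]])),np.hypot(*(tab-k)[:2]))
print("mill cap",tri(t,(373,191.5),s,(333.5,275)))
# side shakers contents: body mid z~.045
p=onz(s,(271,229),.05);d=p-k;print("front",p,np.hypot(*d[:2]),np.degrees(np.arctan2(d[1],d[0])))
```

```text
[  7   7  15  14 162] [285.54938272 175.48148148]
[  6   4  19  16 164] [276.95121951 192.02439024]
..............................
..............................
..............................
..............................
..............................
..............................
..............................
........#########.............
........###########...........
.......#############..........
.......#######.#####..........
.......######....####.........
.......#####.....####.........
.......######...######........
.......###############........
.......###############........
.......###############........
........#############.........
.........############.........
.........##########...........
...........######.............
..............................
..............................
..............................
..............................
..............................
..............................
..............................
..............................
..............................
..............................
..............................
........
[... 671 characters left out ...]
..
tab [ 0.4440926  -0.08012599  0.08946255] 0.0008222496725837566
knob@.124 [ 0.57130403 -0.04618948  0.124     ]
knob side [ 0.56736792 -0.05352453  0.124     ] tri (array([ 0.57210734, -0.04638887,  0.11912358]), np.float64(0.000423975570569657))
[0.5793155  0.01282754 0.104     ] 0.05955830562991766 82.26944038262904
[ 0.62302859 -0.04240752  0.104     ] 0.051862637879479145 4.181863974957142
[ 0.58013797 -0.10142461  0.104     ] 0.05593709767492656 -80.91344810912445
tab dir -165.06292091945173 0.13166030502886142
mill cap (array([ 0.53514299, -0.33055055,  0.07086515]), np.float64(0.0010728740086457993))
front [ 0.52343999 -0.09379626  0.05      ] 0.06750831153950297 -135.1543861764242
```

Run:
```python
from h import *
t,s=load("top0"),load("side0")
a=np.degrees
A,B=tri(t,(277,188),s,(257,193.75)),tri(t,(307.6,181),s,(281.25,204.25));print("hinge ends",A,B)
h=(A[0]+B[0])/2;d=A[0]-B[0];print("mid",h,"len",np.linalg.norm(d),"yaw",a(np.arctan2(-d[0],d[1])))
print("knob skirt",tri(t,(286.5,176.4),s,(277.7,194.3)))
# white lid mask
for c,n,x,y,w,hh in((t,"top",266,172,56,42),(s,"side",236,185,60,40)):
    p=c["pixels"][y:y+hh,x:x+w].astype(int);hsv=cv2.cvtColor(c["pixels"][y:y+hh,x:x+w],cv2.COLOR_RGB2HSV)
    print(n);
    for r in range(0,hh,2): print(y+r,' '.join('%3d'%v for v in p[r,::2].min(1)))
# candidates of pose -> reproject
for cx,cy,yaw in((.567,-.046,.26),(.572,-.046,.26)):
    Rz=R.from_euler('z',yaw).as_matrix()
    P=np.array([[0,0,.144],[0,0,.124],[-.136,0,.095],[-.148,-.013,.095],[-.148,.013,.095],[-.036,.06,.1215],[-.036,-.06,.1215],[-.101,0,.119],[.097,0,.116],[-.097,0,.116],[0,.097,.116],[0,-.097,.116],[0,.101,0],[.101,0,0],[-.062*np.cos(-.85),-.062*np.sin(-.85),.04]])
    W=P@Rz.T+[cx,cy,0];print(np.hstack([P,proj(t,W),proj(s,W)]).round(3))
```

```text
hinge ends (array([ 0.53006357, -0.01651495,  0.1151721 ]), np.float64(0.005905195522991579)) (array([ 0.54979607, -0.10973837,  0.12638051]), np.float64(0.01139165434952373))
mid [ 0.53992982 -0.06312666  0.1207763 ] len 0.09594585366409863 yaw 11.951331000978161
knob skirt (array([ 0.57110795, -0.04733448,  0.11569762]), np.float64(0.0014369059964606141))
top
172 130 130 126 124 130 135  84  35  36  48  68  49  42  65 110 116 114 125 130 132 128 129 163 190 178 173 180 174
174 131 130 125 123 127 128  76  27  27  67 116  71  40  48  98 111 107 121 124 126 124 128 144 184 180 173 189 186
176 123 122 115 120 128 128  73  36  26  31  55  46  41  41  83 111 105 109 112 115 118 132 138 177 186 174 189 190
178 108 109 112 124 130 133  89  45  37  32  24  27  37  44  85 116 109 105 103 110 132 158 155 170 168 172 190 191
180 108 111 120 129 133 141 119  62  41  40  34  28  29  59 105 134 149 128 113 121 135 155 165 148 148 172 190 190
182 122 124 127 127 137 142 140 113  68  47  43  53  81 116 135 143 187 171 146 155 168 183 177 158 165 180 190 191
184 125 125 131 138 142 146 144 142 126 
[... 6366 characters left out ...]
  2.49554e+02  2.07542e+02]
 [ 9.70000e-02  0.00000e+00  1.16000e-01  2.78677e+02  1.46959e+02
   3.01408e+02  1.81402e+02]
 [-9.70000e-02  0.00000e+00  1.16000e-01  2.93895e+02  2.05627e+02
   2.50751e+02  2.07955e+02]
 [ 0.00000e+00  9.70000e-02  1.16000e-01  2.56244e+02  1.83044e+02
   2.52031e+02  1.81778e+02]
 [ 0.00000e+00 -9.70000e-02  1.16000e-01  3.15941e+02  1.68779e+02
   3.05984e+02  2.07621e+02]
 [ 0.00000e+00  1.01000e-01  0.00000e+00  2.55589e+02  1.89431e+02
   2.51932e+02  2.16150e+02]
 [ 1.01000e-01  0.00000e+00  0.00000e+00  2.76992e+02  1.54919e+02
   3.00778e+02  2.15878e+02]
 [-4.10000e-02  4.70000e-02  4.00000e-02  2.74222e+02  1.95443e+02
   2.54527e+02  2.17400e+02]]
```

Add to h.py:
```python
C=np.array([.572,-.0465,0]);YAW=.257
def car(x,y,z): return C+R.from_euler('z',YAW).apply([x,y,z])
def go(X,ty=None):
    "print shift/turn in tool axes from present pose to world TCP X, pointing down, tool y at world angle ty"
    from plant import ctrl, eyes, order
    s=ctrl.get_state();q=R.from_quat(s["tcp_rot"])
    out=q.inv().apply(np.array(X)-s["eef_pos"])
    if ty is None: y=q.apply([0,1,0]);ty=np.arctan2(y[1],y[0])
    yy=np.array([np.cos(ty),np.sin(ty),0]);z=np.array([0,0,-1.]);G=R.from_matrix(np.c_[np.cross(yy,z),yy,z])
    print("d",out.round(4),"rot",(q.inv()*G).as_rotvec().round(3),"F",np.round(s["contact_force"],1),"t",s["time"])
```

Run:
```python
from h import *
t,s=load("top0"),load("side0")
print("shelf corner",tri(t,(229,126),s,(236,40)))
print("mill px check",proj(t,[[.535,-.33,.0],[.535,-.33,.072]]),proj(s,[[.535,-.33,0],[.535,-.33,.072],[.535,-.33,.09]]))
go(car(0,0,.2),-.576)
go([.45,.25,.22],.0)
```

```text
shelf corner (array([0.57927049, 0.11554273, 0.48711329]), np.float64(0.057878481450604535))
mill px check [[366.98103946 194.98129431]
 [372.84516148 191.62796875]] [[331.07838041 299.61129175]
 [333.57111929 274.3990571 ]
 [334.22800794 267.77359721]]
d [-0.5317 -0.4579  0.0308] rot [-0.002  0.002  1.679] F [-0.7  0.   0.1] t 0.1
d [-0.2891 -0.2483  0.0105] rot [-2.000e-03  1.000e-03  1.103e+00] F [-0.7  0.   0.1] t 0.1
```

Units first: shifts go in shares of 0.8 m and turns go in shares of 120 degrees. So -0.29 m is -0.3625, -0.25 m is -0.3125, 1.1 rad is 0.5252.

Call:
nudge_tcp(offsets={"dx": [-0.3625, -0.3625, -0.3625, -0.3625, -0.3625, -0.3625, -0.3625, -0.3625], "dy": [-0.3125, -0.3125, -0.3125, -0.3125, -0.3125, -0.3125, -0.3125, -0.3125], "dz": [0.0125, 0.0125, 0.0125, 0.0125, 0.0125, 0.0125, 0.0125, 0.0125], "ax": [0, 0, 0, 0, 0, 0, 0, 0], "ay": [0, 0, 0, 0, 0, 0, 0, 0], "az": [0.5252, 0.5252, 0.5252, 0.5252, 0.5252, 0.5252, 0.5252, 0.5252], "jaw": [0.6, 0.6, 0.6, 0.6, 0.6, 0.6, 0.6, 0.6]}, grip_n=40)

```text
time: 1.1
eef_pos: [0.4504, 0.2483, 0.221]
tcp_rot: [0.706, 0.708, -0.0, -0.0]
contact_force: [0.5, 0.5, 0.3]
opening: 0.603
finger_force: 0.0
```

```bash
python3 -c "
from h import *
go(car(0,0,.17),-.576)"
```

```text
d [-0.295   0.121   0.0508] rot [-0.001 -0.     0.578] F [0.5 0.5 0.3] t 1.1
```

In the tool's units: -0.295 m is -0.3688, 0.121 m is 0.1513, 0.578 rad is 0.276.

Call:
nudge_tcp(offsets={"dx": [-0.3688, -0.3688, -0.3688, -0.3688, -0.3688, -0.3688, -0.3688], "dy": [0.1513, 0.1513, 0.1513, 0.1513, 0.1513, 0.1513, 0.1513], "dz": [0.0638, 0.0638, 0.0638, 0.0638, 0.0638, 0.0638, 0.0638], "ax": [0, 0, 0, 0, 0, 0, 0], "ay": [0, 0, 0, 0, 0, 0, 0], "az": [0.276, 0.276, 0.276, 0.276, 0.276, 0.276, 0.276], "jaw": [0.6, 0.6, 0.6, 0.6, 0.6, 0.6, 0.6]})

```text
time: 1.98
eef_pos: [0.5723, -0.0448, 0.1698]
tcp_rot: [0.878, 0.478, -0.0, -0.001]
contact_force: [-0.2, 1.4, 0.3]
opening: 0.6
finger_force: 0.0
```

```bash
python3 -c "
from h import *
go(car(0,0,.127),-.576)
a=crop(snap('top','1'),248,140,100,100,4);b=crop(snap('side','1'),225,120,100,130,4)[:,:400]
cv2.imwrite('pics/m3.png',np.hstack([np.vstack([a,np.zeros((120,400,3),np.uint8)]),b]))"
```

```text
d [-0.0016  0.0007  0.0428] rot [-0.002 -0.     0.002] F [-0.2  1.4  0.3] t 1.975
```

View pics/m3.png

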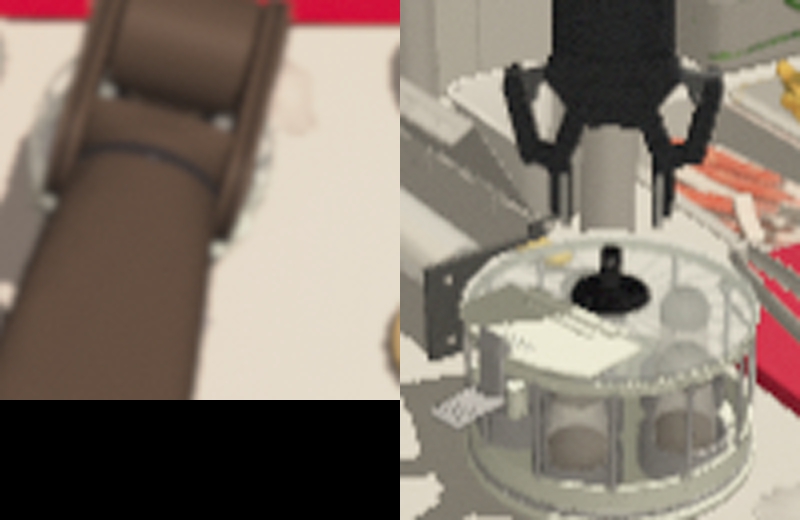

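The side crop shows the fingers (560 and 661) straddling the knob bar at (610,260), centred and aligned. I'll lower and grip it.

In the tool's units: 0.043 m is 0.0538, -0.0016 m is -0.002.

Call:
nudge_tcp(offsets={"dx": [-0.002, -0.002, -0.002, -0.002, -0.002, -0.002, -0.002, -0.002], "dy": [0.0009, 0.0009, 0.0009, 0.0009, 0.0009, 0.0009, 0.0009, 0.0009], "dz": [0.0538, 0.0538, 0.0538, 0.0538, 0.0538, 0.0538, 0.0538, 0.0538], "ax": [0, 0, 0, 0, 0, 0, 0, 0], "ay": [0, 0, 0, 0, 0, 0, 0, 0], "az": [0, 0, 0, 0, 0, 0, 0, 0], "jaw": [0.5, 0.5, 0.2, 0, 0, 0, 0, 0]}, grip_n=40)

```text
time: 3.08
eef_pos: [0.5709, -0.0458, 0.1293]
tcp_rot: [0.878, 0.478, -0.001, -0.002]
contact_force: [-6.0, 5.3, 4.9]
opening: 0.151
finger_force: 42.3
```

```bash
python3 -c "
from h import *
go(car(0,0,.127),YAW)"
```

```text
d [0.0001 0.0013 0.0023] rot [-0.004 -0.003 -0.831] F [-6.   5.3  4.9] t 3.075
```

In the tool's units: -0.002 m is -0.0025, -0.001 m is -0.0013, -0.833 rad is -0.3977.

Call:
nudge_tcp(offsets={"dx": [0, 0, 0, 0, 0, 0, 0, 0, 0, 0], "dy": [-0.0013, -0.0013, -0.0013, -0.0013, -0.0013, -0.0013, -0.0013, -0.0013, -0.0013, -0.0013], "dz": [-0.0025, -0.0025, -0.0025, -0.0025, -0.0025, -0.0025, -0.0025, -0.0025, -0.0025, -0.0025], "ax": [0, 0, 0, 0, 0, 0, 0, 0, 0, 0], "ay": [0, 0, 0, 0, 0, 0, 0, 0, 0, 0], "az": [-0.0477, -0.0955, -0.1432, -0.191, -0.2387, -0.2865, -0.3342, -0.382, -0.3977, -0.3977], "jaw": [0, 0, 0, 0, 0, 0, 0, 0, 0, 0]})

```text
time: 4.32
eef_pos: [0.572, -0.046, 0.1293]
tcp_rot: [0.61, 0.792, 0.002, 0.001]
contact_force: [4.1, 2.4, -8.3]
opening: 0.15
finger_force: 40.7
```

```bash
python3 -c "
from h import *
go(car(0,0,.127),YAW)"
```

```text
d [-0.0005 -0.0001  0.0023] rot [ 0.003 -0.001  0.001] F [ 4.1  2.4 -8.3] t 4.325
```

In the tool's units: -0.06 m is -0.075.

Call:
nudge_tcp(offsets={"dx": [0, 0, 0, 0], "dy": [0, 0, 0, 0], "dz": [0, 0, -0.075, -0.075], "ax": [0, 0, 0, 0], "ay": [0, 0, 0, 0], "az": [0, 0, 0, 0], "jaw": [0.3, 0.3, 0.4, 0.4]})

```text
time: 4.82
eef_pos: [0.5751, -0.0483, 0.1967]
tcp_rot: [0.61, 0.792, 0.002, 0.006]
contact_force: [0.3, 0.2, 0.4]
opening: 0.399
finger_force: 0.0
```

```bash
python3 -c "
from h import *
go(car(-.139,0,.16),YAW-np.pi/2)"
```

```text
d [ 0.0029 -0.1419  0.0351] rot [ 0.014 -0.004  1.572] F [0.3 0.2 0.4] t 4.825
```

In the tool's units: -0.142 m is -0.1775, 0.035 m is 0.0438, 1.571 rad is 0.7501.

Call:
nudge_tcp(offsets={"dx": [0.0038, 0.0038, 0.0038, 0.0038, 0.0038, 0.0038, 0.0038, 0.0038, 0.0038, 0.0038], "dy": [-0.1775, -0.1775, -0.1775, -0.1775, -0.1775, -0.1775, -0.1775, -0.1775, -0.1775, -0.1775], "dz": [0, 0, 0, 0.0438, 0.0438, 0.0438, 0.0438, 0.0438, 0.0438, 0.0438], "ax": [0, 0, 0, 0, 0, 0, 0, 0, 0, 0], "ay": [0, 0, 0, 0, 0, 0, 0, 0, 0, 0], "az": [0.7501, 0.7501, 0.7501, 0.7501, 0.7501, 0.7501, 0.7501, 0.7501, 0.7501, 0.7501], "jaw": [0, 0, 0, 0, 0, 0, 0, 0, 0, 0]})

```text
time: 6.08
eef_pos: [0.4332, -0.0807, 0.1546]
tcp_rot: [0.992, 0.129, 0.0, 0.0]
contact_force: [-0.4, 0.1, 0.8]
opening: -0.002
finger_force: 0.0
```

```bash
python3 -c "
from h import *
go(car(-.139,0,.095),YAW-np.pi/2)
s=load('side0');c=snap('side','2')
cv2.imwrite('pics/m4.png',crop(c,205,120,130,130,4.6))"
```

```text
d [0.0039 0.0022 0.0596] rot [ 0.001 -0.     0.002] F [-0.4  0.1  0.8] t 6.075
```

View pics/m4.png

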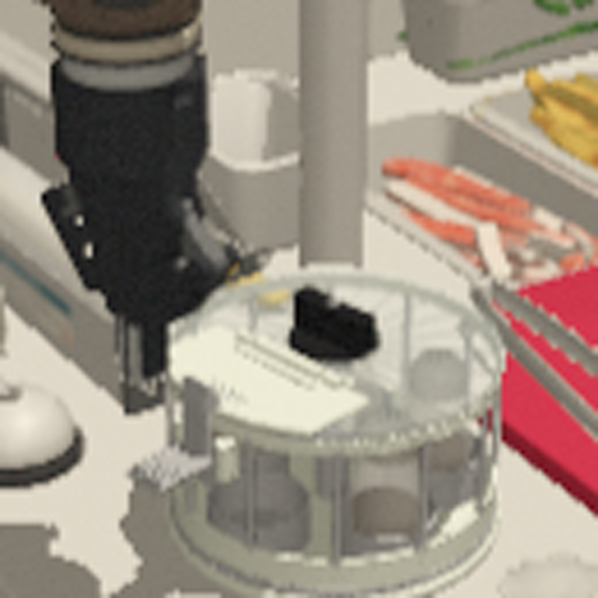

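The empty cup now stands under the lid (empty steel at (260,510)), and the knob bar is parallel to the hinge line. Next I'll press the tab.

In the tool's units: 0.067 m is 0.0838, 0.066 m is 0.0825.

Call:
nudge_tcp(offsets={"dx": [0.005, 0.005, 0.005, 0.005, 0.005, 0.005, 0.005, 0.005], "dy": [0.0025, 0.0025, 0.0025, 0.0025, 0.0025, 0.0025, 0.0025, 0.0025], "dz": [0.0375, 0.065, 0.0725, 0.075, 0.0775, 0.08, 0.0825, 0.0838], "ax": [0, 0, 0, 0, 0, 0, 0, 0], "ay": [0, 0, 0, 0, 0, 0, 0, 0], "az": [0, 0, 0, 0, 0, 0, 0, 0], "jaw": [0, 0, 0, 0, 0, 0, 0, 0]})

```text
time: 7.12
eef_pos: [0.4383, -0.0817, 0.0879]
tcp_rot: [0.992, 0.128, 0.001, 0.0]
contact_force: [1.6, 0.2, 2.6]
opening: -0.002
finger_force: 1.1
```

```bash
python3 -c "
from h import *
go(car(-.139,0,.088),YAW-np.pi/2)
c=snap('side','3')
a=cv2.absdiff(c['pixels'],load('side2')['pixels'])[185:215,240:290].max(2);print((a>25).sum(),a.max())"
```

```text
d [-0.0008 -0.0001 -0.0001] rot [ 0.001 -0.002  0.001] F [1.6 0.2 2.6] t 7.125
732 210
```

In the tool's units: 0.08 m is 0.1, -0.067 m is -0.0838.

Call:
nudge_tcp(offsets={"dx": [0, 0, 0, 0.025, 0.0438, 0.0625, 0.0813, 0.1], "dy": [0, 0, 0, 0, 0, 0, 0, 0], "dz": [-0.0125, -0.0838, -0.0838, -0.0838, -0.0838, -0.0838, -0.0838, -0.0838], "ax": [0, 0, 0, 0, 0, 0, 0, 0], "ay": [0, 0, 0, 0, 0, 0, 0, 0], "az": [0, 0, 0, 0, 0, 0, 0, 0], "jaw": [0, 0, 0, 0, 0, 0, 0, 0]})

```text
time: 8.18
eef_pos: [0.5157, -0.0608, 0.154]
tcp_rot: [0.992, 0.129, -0.0, -0.0]
contact_force: [-1.1, -1.0, 0.5]
opening: -0.003
finger_force: 0.1
```

```bash
python3 -c "
from h import *
go(car(-.02,0,.155))
c=snap('side','4')
cv2.imwrite('pics/m5.png',crop(c,205,120,130,130,4.6))"
```

```text
d [ 0.0381  0.0005 -0.001 ] rot [-0.  0.  0.] F [-1.1 -1.   0.5] t 8.175
```

View pics/m5.png

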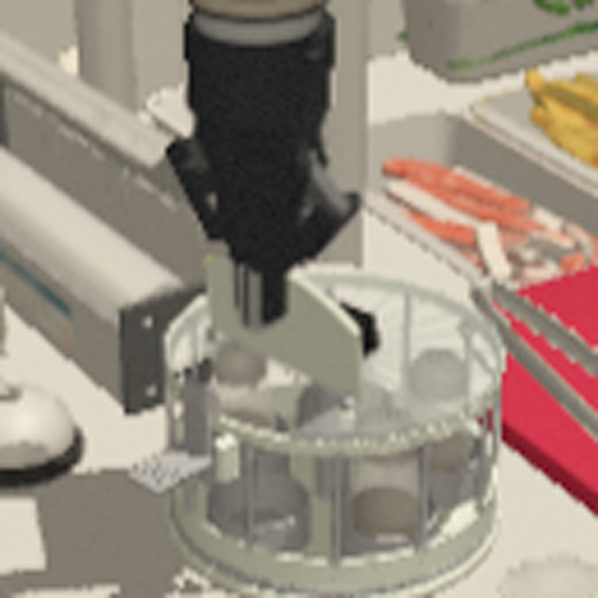

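The lid is nearly upright against the closed fingers at (260,300). I'll push it over.

In the tool's units: -0.09 m is -0.1125, -0.06 m is -0.075.

Call:
nudge_tcp(offsets={"dx": [0.0125, 0.025, 0.0375, 0.0475, 0.055, 0.055, 0, -0.075, -0.1125, -0.1125], "dy": [0, 0, 0, 0, 0, 0, 0, 0, 0, 0], "dz": [0, 0, 0, 0, 0, 0, -0.025, -0.075, -0.1125, -0.1125], "ax": [0, 0, 0, 0, 0, 0, 0, 0, 0, 0], "ay": [0, 0, 0, 0, 0, 0, 0, 0, 0, 0], "az": [0, 0, 0, 0, 0, 0, 0, 0, 0, 0], "jaw": [0, 0, 0, 0, 0, 0, 0, 0, 0.6, 0.6]})

```text
time: 9.48
eef_pos: [0.4284, -0.0851, 0.2482]
tcp_rot: [0.992, 0.128, 0.004, 0.002]
contact_force: [0.7, -0.4, -0.2]
opening: 0.415
finger_force: 0.0
```

```bash
python3 -c "
from h import *
M=np.array([.535,-.33])
go([*M,.2],np.arctan2(-.33,.535)+np.pi/2)
c=snap('side','5')
cv2.imwrite('pics/m6.png',crop(c,205,120,130,130,4.6))"
```

```text
d [0.0408 0.2637 0.0499] rot [ 0.01   0.003 -2.333] F [ 0.7 -0.4 -0.2] t 9.475
```

View pics/m6.png

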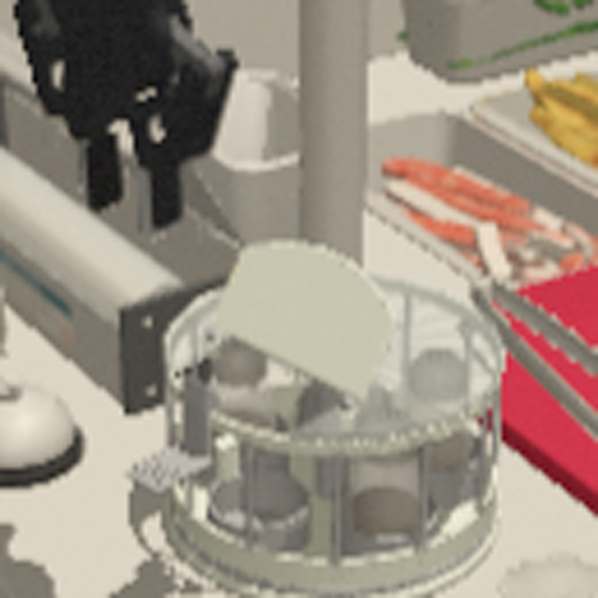

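The lid lies back on its stop. Now the shaker: same tool yaw, which is also the right one for placing.

In the tool's units: 0.264 m is 0.33, 0.09 m is 0.1125.

Call:
nudge_tcp(offsets={"dx": [0.0513, 0.0513, 0.0513, 0.0513, 0.0513, 0.0513, 0.0513, 0.0513], "dy": [0.33, 0.33, 0.33, 0.33, 0.33, 0.33, 0.33, 0.33], "dz": [0, 0, 0, 0.0625, 0.0625, 0.1125, 0.1125, 0.1125], "ax": [0, 0, 0, 0, 0, 0, 0, 0], "ay": [0, 0, 0, 0, 0, 0, 0, 0], "az": [0, 0, 0, 0, 0, 0, 0, 0], "jaw": [0.75, 0.75, 0.75, 0.75, 0.75, 0.75, 0.75, 0.75]})

```text
time: 10.52
eef_pos: [0.5354, -0.3285, 0.154]
tcp_rot: [0.992, 0.129, -0.0, -0.0]
contact_force: [0.5, 0.1, 0.4]
opening: 0.754
finger_force: 0.0
```

```bash
python3 -c "
from h import *
go([.535,-.33,.063],YAW-np.pi/2)
c=snap('side','6');d=snap('top','6')
cv2.imwrite('pics/m7.png',np.hstack([crop(c,290,195,90,120,5)[:,:400],crop(d,320,150,80,120,5)[:,:400]]))"
```

```text
d [-0.0008  0.0014  0.091 ] rot [-0.001  0.     0.002] F [0.5 0.1 0.4] t 10.525
```

View pics/m7.png

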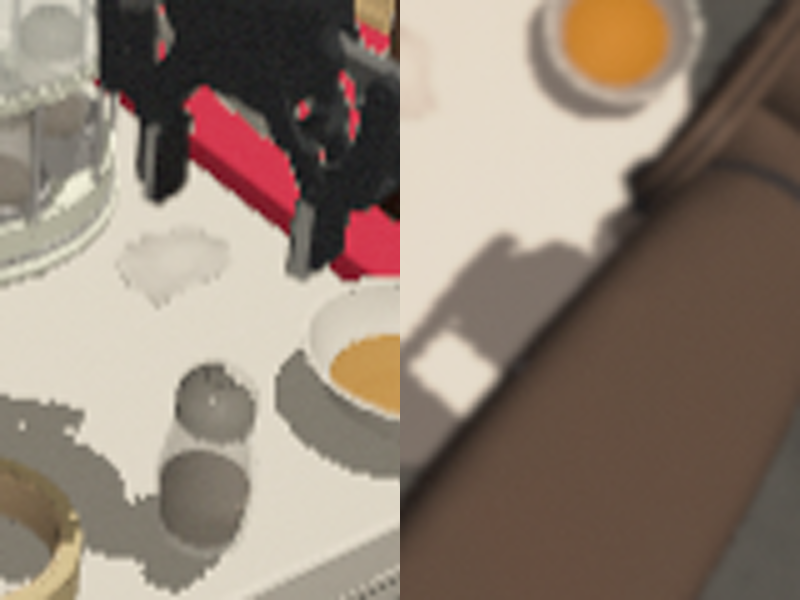

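Side view: the fingertips at (322,234) and (351,250) straddle the shaker's axis as projected, so I'll lower and grip.

In the tool's units: 0.091 m is 0.1138, 0.08 m is 0.1.

Call:
nudge_tcp(offsets={"dx": [-0.0013, -0.0013, -0.0013, -0.0013, -0.0013, -0.0013, -0.0013, -0.0013], "dy": [0.0018, 0.0018, 0.0018, 0.0018, 0.0018, 0.0018, 0.0018, 0.0018], "dz": [0.0625, 0.1, 0.1138, 0.1138, 0.1138, 0.1138, 0.1138, 0.1138], "ax": [0, 0, 0, 0, 0, 0, 0, 0], "ay": [0, 0, 0, 0, 0, 0, 0, 0], "az": [0, 0, 0, 0, 0, 0, 0, 0], "jaw": [0.75, 0.75, 0.75, 0.5, 0.3, 0.2, 0.2, 0.2]}, grip_n=30)

```text
time: 11.62
eef_pos: [0.5355, -0.3314, 0.0657]
tcp_rot: [0.992, 0.129, 0.001, 0.001]
contact_force: [0.1, 0.8, 7.0]
opening: 0.377
finger_force: 30.4
```

In the tool's units: -0.17 m is -0.2125, -0.14 m is -0.175.

Call:
nudge_tcp(offsets={"dx": [0, 0, 0, 0, 0, 0, 0], "dy": [0, 0, 0, 0, 0, 0, 0], "dz": [-0.0125, -0.05, -0.1125, -0.175, -0.2125, -0.2125, -0.2125], "ax": [0, 0, 0, 0, 0, 0, 0], "ay": [0, 0, 0, 0, 0, 0, 0], "az": [0, 0, 0, 0, 0, 0, 0], "jaw": [0.2, 0.2, 0.2, 0.2, 0.2, 0.2, 0.2]})

```text
time: 12.5
eef_pos: [0.5333, -0.3298, 0.2311]
tcp_rot: [0.992, 0.129, -0.001, -0.001]
contact_force: [0.3, 0.2, -1.9]
opening: 0.376
finger_force: 30.1
```

```bash
python3 -c "
from h import *
go(car(-.063,0,.235),YAW-np.pi/2)
c=snap('side','7');cv2.imwrite('pics/m8.png',crop(c,260,100,130,130,4))"
```

```text
d [ 0.0466 -0.2641 -0.0032] rot [-0.003  0.002  0.001] F [ 0.3  0.2 -1.9] t 12.5
```

View pics/m8.png

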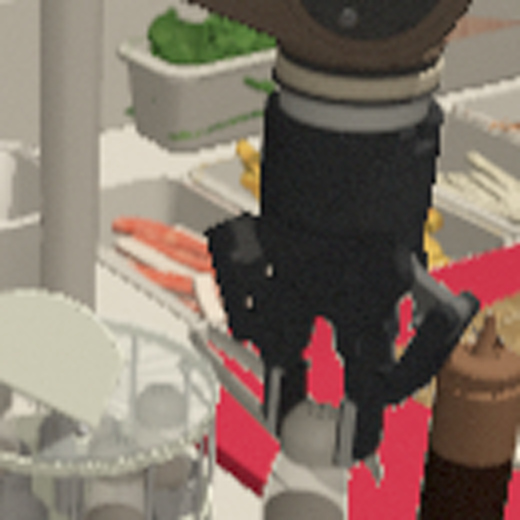

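The shaker is held upright by its cap (315,435). I'll carry it over the hatch.

In the tool's units: -0.264 m is -0.33, -0.24 m is -0.3.

Call:
nudge_tcp(offsets={"dx": [0.0088, 0.0175, 0.0263, 0.035, 0.0438, 0.0525, 0.0583, 0.0583, 0.0583], "dy": [-0.05, -0.1, -0.15, -0.2, -0.25, -0.3, -0.33, -0.33, -0.33], "dz": [-0.0038, -0.0038, -0.0038, -0.0038, -0.0038, -0.0038, -0.0038, -0.0038, -0.0038], "ax": [0, 0, 0, 0, 0, 0, 0, 0, 0], "ay": [0, 0, 0, 0, 0, 0, 0, 0, 0], "az": [0, 0, 0, 0, 0, 0, 0, 0, 0], "jaw": [0.2, 0.2, 0.2, 0.2, 0.2, 0.2, 0.2, 0.2, 0.2]})

```text
time: 13.68
eef_pos: [0.5115, -0.0637, 0.235]
tcp_rot: [0.992, 0.128, -0.001, -0.0]
contact_force: [-0.8, -0.4, -1.1]
opening: 0.377
finger_force: 30.2
```

```bash
python3 -c "
from h import *
go(car(-.062,0,.0805),YAW-np.pi/2)
t=snap('top','8');s=snap('side','8')
W=[car(-.062,0,.04),car(-.062,0,.116),car(-.062,0,.17)]
print(proj(s,W))
cv2.imwrite('pics/m9.png',np.hstack([crop(s,205,120,100,130,4)]))"
```

```text
d [ 0.0012 -0.0011  0.1545] rot [-0.001  0.002  0.001] F [-0.8 -0.4 -1.1] t 13.675
[[261.09084575 227.45021047]
 [260.78008199 202.78291143]
 [260.54573372 184.14751545]]
```

View pics/m9.png

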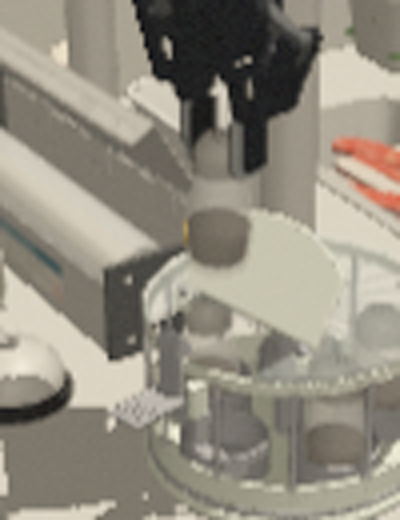

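The shaker hangs over the hatch at column 260; the cup is at 261–262. I'll lower it.

In the tool's units: 0.15 m is 0.1875, 0.146 m is 0.1825.

Call:
nudge_tcp(offsets={"dx": [0.0019, 0.0019, 0.0019, 0.0019, 0.0019, 0.0019, 0.0019, 0.0019, 0.0019], "dy": [-0.0013, -0.0013, -0.0013, -0.0013, -0.0013, -0.0013, -0.0013, -0.0013, -0.0013], "dz": [0.0375, 0.075, 0.1063, 0.1313, 0.1563, 0.1725, 0.1825, 0.1875, 0.1875], "ax": [0, 0, 0, 0, 0, 0, 0, 0, 0], "ay": [0, 0, 0, 0, 0, 0, 0, 0, 0], "az": [0, 0, 0, 0, 0, 0, 0, 0, 0], "jaw": [0.2, 0.2, 0.2, 0.2, 0.2, 0.2, 0.2, 0.2, 0.2]})

```text
time: 14.9
eef_pos: [0.5134, -0.0621, 0.0866]
tcp_rot: [0.992, 0.129, 0.0, 0.0]
contact_force: [-0.6, -0.1, -1.3]
opening: 0.377
finger_force: 30.2
```

```bash
python3 -c "
from h import *
go(car(-.062,0,.0805),YAW-np.pi/2)"
```

```text
d [-0.0014 -0.0002  0.0061] rot [ 0.    -0.     0.001] F [-0.6 -0.1 -1.3] t 14.9
```

Free entry with no contact force. I'll take the last few millimetres slowly.

In the tool's units: 0.0065 m is 0.0081, 0.006 m is 0.0075.

Call:
nudge_tcp(offsets={"dx": [-0.0013, -0.0013, -0.0013, -0.0013, -0.0013], "dy": [0, 0, 0, 0, 0], "dz": [0.0025, 0.005, 0.0063, 0.0075, 0.0081], "ax": [0, 0, 0, 0, 0], "ay": [0, 0, 0, 0, 0], "az": [0, 0, 0, 0, 0], "jaw": [0.2, 0.2, 0.2, 0.2, 0.2]})

```text
time: 15.52
eef_pos: [0.5125, -0.0622, 0.0803]
tcp_rot: [0.992, 0.128, 0.0, -0.0]
contact_force: [-0.5, 0.2, 2.6]
opening: 0.376
finger_force: 30.5
```

```bash
python3 -c "
from h import *
go(car(-.062,0,.0805),YAW-np.pi/2)"
```

```text
d [-0.0004 -0.0001 -0.0002] rot [ 0.    -0.     0.001] F [-0.5  0.2  2.6] t 15.525
```

In the tool's units: -0.14 m is -0.175, -0.13 m is -0.1625.

Call:
nudge_tcp(offsets={"dx": [0, 0, 0, 0, 0, 0, -0.025, -0.1, -0.1, -0.1], "dy": [0, 0, 0, 0, 0, 0, 0, 0, 0, 0], "dz": [0, 0, 0, -0.0188, -0.05, -0.1, -0.1625, -0.175, -0.175, -0.175], "ax": [0, 0, 0, 0, 0, 0, 0, 0, 0, 0], "ay": [0, 0, 0, 0, 0, 0, 0, 0, 0, 0], "az": [0, 0, 0, 0, 0, 0, 0, 0, 0, 0], "jaw": [0.45, 0.55, 0.6, 0.6, 0.6, 0.6, 0.6, 0, 0, 0]})

```text
time: 16.77
eef_pos: [0.4351, -0.0828, 0.2208]
tcp_rot: [0.992, 0.128, 0.001, 0.0]
contact_force: [0.4, 0.1, 0.0]
opening: 0.0
finger_force: 0.0
```

```bash
python3 -c "
from h import *
go(car(-.062,0,.2))
s=snap('side','9')
cv2.imwrite('pics/m10.png',crop(s,205,100,110,150,4))"
```

```text
d [ 0.0795 -0.0003  0.021 ] rot [ 0.001 -0.002  0.   ] F [0.4 0.1 0. ] t 16.775
```

View pics/m10.png

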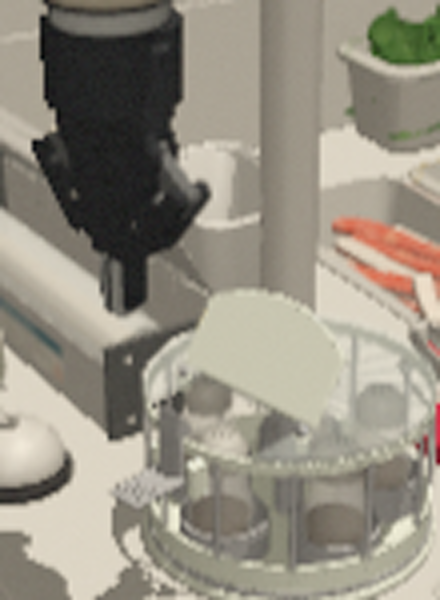

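The shaker stands upright in the cup at (230,505), cap under the opening, and the lid is still back. That makes 12 pictures viewed, two over the limit of 10. I miscounted, so from here I'll check by numbers only. Next I'll go over the lid and behind it.

Units first: shifts go in shares of 0.8 m and turns go in shares of 120 degrees. So 0.17 m is 0.2125, 0.12 m is 0.15.

Call:
nudge_tcp(offsets={"dx": [0, 0.075, 0.15, 0.2125, 0.2125, 0.2125, 0.2125, 0.2125, 0.2125], "dy": [0, 0, 0, 0, 0, 0, 0, 0, 0], "dz": [0, 0, 0, 0, 0, 0.0375, 0.0775, 0.0813, 0.0813], "ax": [0, 0, 0, 0, 0, 0, 0, 0, 0], "ay": [0, 0, 0, 0, 0, 0, 0, 0, 0], "az": [0, 0, 0, 0, 0, 0, 0, 0, 0], "jaw": [0, 0, 0, 0, 0, 0, 0, 0, 0]})

```text
time: 17.95
eef_pos: [0.5994, -0.0394, 0.1553]
tcp_rot: [0.992, 0.129, 0.0, 0.0]
contact_force: [0.6, 0.2, 0.2]
opening: 0.002
finger_force: 0.0
```

```bash
python3 -c "
from h import *
go(car(-.03,0,.155))"
```

```text
d [-0.0583 -0.0001  0.0003] rot [ 0. -0.  0.] F [0.6 0.2 0.2] t 17.95
```

Call:
nudge_tcp(offsets={"dx": [-0.0188, -0.0375, -0.0525, -0.065, -0.0775, -0.0875, -0.0875, -0.115, -0.115], "dy": [0, 0, 0, 0, 0, 0, 0, 0, 0], "dz": [0, 0, 0, 0, 0, 0, -0.0625, -0.0625, -0.0625], "ax": [0, 0, 0, 0, 0, 0, 0, 0, 0], "ay": [0, 0, 0, 0, 0, 0, 0, 0, 0], "az": [0, 0, 0, 0, 0, 0, 0, 0, 0], "jaw": [0, 0, 0, 0, 0, 0, 0, 0, 0]})

```text
time: 19.08
eef_pos: [0.5097, -0.0629, 0.2052]
tcp_rot: [0.992, 0.128, 0.0, 0.0]
contact_force: [-0.4, 0.8, 0.7]
opening: -0.002
finger_force: 0.0
```

```bash
python3 -c "
from h import *
go(car(-.066,0,.175))
s=snap('side','10')
# lid-back check: white-lid pixels around the previous stop pose vs expected edge at 0.88
L=[car(-.036-.065*np.cos(a),y,.1215+.065*np.sin(a)) for a in (.88,2.15) for y in(-.05,0,.05)]
print(proj(s,L).round(1))
p9=load('side9')['pixels']
for u,v in proj(s,[car(-.036-.045*np.cos(a),-.04,.1215+.045*np.sin(a)) for a in(.88,2.15)]).round().astype(int): print((u,v),s['pixels'][v,u],p9[v,u],load('side3')['pixels'][v,u])"
```

```text
d [-0.0016  0.      0.0302] rot [ 0.    -0.001  0.   ] F [-0.4  0.8  0.7] t 19.075
[[270.7 192.9]
 [256.1 185.7]
 [242.3 179.1]
 [292.3 180.3]
 [277.7 173.9]
 [263.9 167.8]]
(np.int64(271), np.int64(195)) [156 156 137] [200 199 178] [38 35 36]
(np.int64(286), np.int64(186)) [216 212 198] [200 198 177] [218 214 199]
```

The lid has left its stop. I'll press it shut.

In the tool's units: 0.08 m is 0.1, 0.078 m is 0.0975.

Call:
nudge_tcp(offsets={"dx": [-0.0013, -0.0063, -0.0113, -0.0163, -0.0188, -0.02, -0.02], "dy": [0, 0, 0, 0, 0, 0, 0], "dz": [0.0375, 0.0563, 0.0688, 0.0813, 0.09, 0.0975, 0.1], "ax": [0, 0, 0, 0, 0, 0, 0], "ay": [0, 0, 0, 0, 0, 0, 0], "az": [0, 0, 0, 0, 0, 0, 0], "jaw": [0, 0, 0, 0, 0, 0, 0]})

```text
time: 20.0
eef_pos: [0.4949, -0.067, 0.1252]
tcp_rot: [0.992, 0.129, 0.0, 0.0]
contact_force: [-1.5, 0.1, 2.7]
opening: 0.002
finger_force: 0.9
```

```bash
python3 -c "
from h import *
go(car(-.08,0,.1235))"
```

```text
d [-0.0003 -0.0002  0.0017] rot [ 0. -0.  0.] F [-1.5  0.1  2.7] t 20.0
```

In the tool's units: 0.007 m is 0.0088, 0.006 m is 0.0075.

Call:
nudge_tcp(offsets={"dx": [0, 0, 0, 0, 0], "dy": [0, 0, 0, 0, 0], "dz": [0.0025, 0.005, 0.0075, 0.0088, 0.0088], "ax": [0, 0, 0, 0, 0], "ay": [0, 0, 0, 0, 0], "az": [0, 0, 0, 0, 0], "jaw": [0, 0, 0, 0, 0]})

```text
time: 20.62
eef_pos: [0.495, -0.0669, 0.1203]
tcp_rot: [0.992, 0.129, -0.001, 0.0]
contact_force: [-6.7, 1.6, 13.8]
opening: -0.003
finger_force: 6.7
```

```bash
python3 -c "
from h import *
go(car(-.08,0,.1235))"
```

```text
d [-0.0004 -0.0002 -0.0032] rot [-0.     0.001  0.   ] F [-6.7  1.6 13.8] t 20.625
```

In the tool's units: -0.13 m is -0.1625, -0.1 m is -0.125.

Call:
nudge_tcp(offsets={"dx": [0, 0, 0, -0.0625, -0.1, -0.1], "dy": [0, 0, 0, 0, 0, 0], "dz": [-0.0125, -0.0625, -0.125, -0.1625, -0.1625, -0.1625], "ax": [0, 0, 0, 0, 0, 0], "ay": [0, 0, 0, 0, 0, 0], "az": [0, 0, 0, 0, 0, 0], "jaw": [0, 0, 0, 0, 0, 0]})

```text
time: 21.38
eef_pos: [0.4166, -0.0874, 0.2481]
tcp_rot: [0.992, 0.128, 0.001, 0.0]
contact_force: [0.7, 0.4, 0.6]
opening: -0.001
finger_force: 0.0
```

```bash
python3 -c "
from h import *
s=snap('side','11');p0=load('side0')['pixels'].astype(int);p=s['pixels'].astype(int)
def cmp(n,x0,x1,y0,y1):
    q=p[y0:y1,x0:x1];print(n,'vs start shut',abs(q-p0[y0:y1,x0:x1]).mean().round(1),'vs popped',abs(q-load('side3')['pixels'][y0:y1,x0:x1]).mean().round(1),'vs back',abs(q-load('side9')['pixels'][y0:y1,x0:x1]).mean().round(1))
cmp('lid',243,285,192,212);cmp('hook',244,251,201,216);cmp('tab',232,250,215,228)
for r in range(190,214,2): print(r,' '.join('%3d'%v for v in p[r,240:292:2].min(1)))
go(car(-.139,0,.25))"
```

```text
lid vs start shut 5.9 vs popped 67.7 vs back 64.2
hook vs start shut 3.8 vs popped 77.4 vs back 15.6
tab vs start shut 6.0 vs popped 64.0 vs back 6.7
190  67 163 166 151 178 188 199 194 195 193 163 193 192 194 166  17  17  21  18  14  22  24  30  97 193 198
192  90 177 152 175 207 209 210 209 183 203 185 194 191 190  36  34  24  17  25  13  16  26  21  56 194 192
194 109 171 203 209 209 209 209 210 183 168 167 206 196 184  21  36  31  28  25  18  18  23  24  36 190 190
196 207 210 209 209 209 210 210 209 190 190 199 166 180 205 170  34  31  33  35  34  24  18  39 123 186 190
198 175 210 210 210 210 210 209 208 209 210 178 189 199 167 178 204 163  80  66  69  68 131 148 183 189 192
200  92 204 210 210 210 210 209 211 210 208 209 207 176 190 197 166 181 193 185 149 146 171 174 185 197 192
202  73 136 172 118 188 212 206 209 210 211 210 209 209 208 175 189 201 187 181 200 190 160 166 178 188 194
204  79 104 116 103 101 140 199 217 212 210 209 210 210 209 209 206 183 209 196 186 189 155 145 154 161 183
206  82 129  98 101 102 125 155 199 193 202 209 210 209 208 210 211 210 210 208 209 210 209 183 144 141 156
208 154 137 157  98 102 122 154 210 203 210 210 210 210 209 210 209 210 209 210 210 209 192 152 144 136 144
210 189 138 145  97  98 133 117 135 178 198 210 210 209 210 209 209 209 210 209 194 168 144 136 141 144 143
212 190 116 131  98  98 129 125 127 118 123 146 159 188 200 203 207 210 200 162 153 166 140 144 149 151 149
d [ 0.021  -0.0001 -0.0021] rot [ 0.001 -0.001  0.   ] F [ 0.2 -0.5 -0.2] t 21.425
```

The lid stays flat unloaded and the hook and tab match the start picture, so it is latched. The arm is clear of everything, so I'll hand in.

```bash
python3 -c "
from plant import ctrl, eyes, order
print(order.sign_off())"
```

```text
the job is handed in; nothing more can be done
None
```

I handed the job in at about 21 s: the shaker is upright in the empty cup under the hatch and the lid is shut and latched. The lid and latch match the start picture, but I got no verdict back, and I viewed 12 pictures by miscount, two over the limit of 10.

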